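# Lay two test bricks in the press loading tray, one frog up, one frog down

### The job

Lay the two standing bricks flat in the two pockets of the blue loading tray, one in each pocket (either one), the red brick with its frog (hollow face) up and the grey brick with its frog down. Set them down gently, fully home on the pocket floors, let go of them, and leave the measuring cylinder, the mould and the brush where they are.

Things in the scene. Friction and masses are not known exactly. Their poses are not given: they have to be found in the camera images.
- red_brick: Red clay brick, 120 x 60 x 40 mm, about 0.4 kg, standing on end at the start. One 60 x 120 mm face has a frog (hollow 36 x 76 mm, 12 mm deep, darker floor); the other large face is plain. Origin: centre of the end it stands on. z along the 120 mm length (up at the start), y across the 60 mm width, x across the 40 mm thickness, +x pointing out of the frog face
- red_brick_mid (a point): centre of the red brick's 120 x 60 x 40 mm block; axes as the red brick's
- grey_brick: Light grey concrete brick, 120 x 60 x 40 mm, about 0.4 kg, standing on end at the start. One 60 x 120 mm face has a frog (hollow 36 x 76 mm, 12 mm deep, darker floor); the other large face is plain. Origin: centre of the end it stands on. z along the 120 mm length (up at the start), y across the 60 mm width, x across the 40 mm thickness, +x pointing out of the frog face
- grey_brick_mid (a point): centre of the grey brick's 120 x 60 x 40 mm block; axes as the grey brick's
- tray: blue steel loading tray fixed to the bench, plate 165 mm (its x) by 235 mm (its y), 12 mm thick, with two bare-steel-floored pockets side by side, their centres 110 mm apart along its y, their long sides along its x. Origin: centre of its underside, on the bench
- pocket_near (a point): centre of the floor of the tray's pocket on its +y side, the one nearer the robot. Floor 12 mm above the bench, 125 mm (along x) by 65 mm (y), z up. An end stop across each short end (12 mm thick, 10 mm high) and one lug at the middle of each long side (30 mm long, 8 mm thick, 10 mm high) bound it; the rest of the long sides is open for fingers
- pocket_far (a point): centre of the floor of the tray's pocket on its -y side, the one farther from the robot. Floor 12 mm above the bench, 125 mm (along x) by 65 mm (y), z up. An end stop across each short end (12 mm thick, 10 mm high) and one lug at the middle of each long side (30 mm long, 8 mm thick, 10 mm high) bound it; the rest of the long sides is open for fingers
- measure: bystander: clear measuring cylinder with a blue foot, 72 mm across the foot, 44 mm at most above it, 195 mm tall, standing loose; origin at the centre of its underside
- mould: bystander: open dark steel cube mould, 110 x 110 mm (150 mm over its brass tie rod, along its y), 75 mm high, loose and heavy; origin at the centre of its underside
- brush: bystander: flat brush lying on the bench, 205 mm long along its x from -120 mm (handle end) to +85 mm (bristles), 55 mm wide, 29 mm high; origin on the bench below the handle's root
There are look-alikes about, which are no part of the job. Of the things shaped like the grey_brick, the grey one is meant.

How it is judged:
By the outcome, as a careful person would: the job done as asked, in the order asked, and still so for the second after the job is handed in, with the robot touching nothing.
It also fails if it takes over 61 s, if anything falls off the work surface, if the arm or the gripper's body presses on something with over 40 N, if the wrist force passes 120 N, or if a joint passes its speed limit or range.

### The arm

A 6-joint arm with a two-finger parallel gripper is mounted at the origin on the work surface. World frame = base frame: x ahead of the robot, y to its left, z up, the work surface at z = 0. Lengths are in m, angles in rad, forces in N, time in s.
With the tool pointing down it reaches from about 0.35 to 0.775 m from the base axis. Payload 7.3 kg.
Tool frame: the origin (TCP) lies between the finger pads; the fingertips stand 14 mm ahead of it and the grasp point (between the pads) lies 5 mm behind it; z points along the fingers, y is the line along which they close (so a half turn about z gives the same grasp; the last joint's range is limited). The gripper opens to 92 mm and grips with 3 to 60 N. Pads are 19 mm wide; open, the fingers measure 130 mm over their backs; the gripper's body (75 mm by 190 mm) begins 47 mm behind the grasp point.
Start: joints at [-1.377, 0.342, 1.524, -0, 1.275, -0.146], TCP at [0.175, -0.495, 0.241] pointing down, gripper open.
Joint ranges: [-2.53, 2.53], [-0.77, 2.02], [0.04, 2.7], [-1, 4.14], [0.28, 2.66], [-3.11, 3.11]. Speed limits (rad/s): [2.57, 2.57, 3.14, 3.14, 3.14, 3.14].

### API

Orientations are given as [roll, pitch, yaw] about the fixed x, y, z axes, in that order (R = Rz(yaw) Ry(pitch) Rx(roll)).
In Python, from cell import robot, eyes gives the robot as it stands. The module is installed in compiled form; this text tells all that it offers.
- The arm moves only by the shell command python3 -m handwheel 'ROWS' [FORCE]. ROWS is JSON, one flat list of numbers, 5 for each row, row after row: the shift along the world's x, y, z in mm, then the turn about the world's z in rad, then the opening, from 0 (shut) to 1 (fully open). In form: [x, y, z, spin, jaw, x, y, z, spin, jaw, ...]. A call has 1 to 8 rows; each row shifts and turns the commanded pose from where the row before left it; what a row does not reach is not made up. A row lasts 1/10 s, in which the tool goes at most 50 mm and 8.59 degrees, less where a joint would pass 70% of its speed; a pose out of reach is approached as far as the arm can. A call with a gripper value outside its range is refused whole. The fingers move at their own pace and stop on an object; FORCE is the grip in N (left out, the last holds). Time passes only in rows, so rows that do not move let the fingers close. It gives the time, the measured TCP pose, the force, the opening and the grip force at its end, in the units of the state.
- robot.observe(): the state, without advancing time (a new reading comes with each control period).
- eyes.read_camera(name): name is "scene" or "top"; returns (picture, depth): 384x512x3 uint8, blue, green, red; 384x512 float32, m along the optical axis (not along the pixel's ray), 0 where there is no reading.
- eyes.calibration(name): a dict with "fx", "fy", "cx", "cy" (pixels), "world_to_cam" (4x4, takes a point from world to camera coordinates). Camera axes: x right, y down, z forward; pixel columns grow to the right and rows downward; lengths in m; the calibration is good to about 2 mm. A picture is of the moment at which its call begins. calibration takes no time and is no camera call.
- robot.hand_in(): hands the job in; it is judged then, once.
The state is a dict: "time": time; "qpos": joint angles; "qvel": joint speeds; "joint_efforts": joint torques, N m; "tool_pos": TCP position; "tool_rot": TCP orientation; "contact_force": force on the tool from outside, world axes, zero at the start; "torque": the same for the moment, N m; "opening": finger opening in m; "grip_force": force on a finger pad.
Only numpy, scipy, OpenCV 4.12 (cv2) and the standard library are available. Lean on these libraries where they do the work, as an engineer would, in place of code of your own. Each camera call takes 0.05 s, during which the arm holds its last target. There are 200 camera calls.

## Working session

There is one attempt and no reset: what is moved stays moved. The work goes in short steps, Python scripts to look and compute and a shell command to move; the robot and the scene stay as the last step left them, time stands still between calls to the robot, and variables do not carry over. Pictures are saved under pics/ and viewed, at most 10 in all, crops included, and the job is handed in when it is done.

```bash
mkdir -p pics; python3 - <<'E'
from cell import robot, eyes
import cv2,numpy as np
for n in("scene","top"):
    p,d=eyes.read_camera(n); cv2.imwrite(f"pics/{n}0.png",p); np.save(f"pics/{n}0.npy",d)
    c=eyes.calibration(n); print(n,c["fx"],c["cx"],c["cy"],np.round(c["world_to_cam"],3).tolist())
s=robot.observe(); print(s)
E
```

```text
scene 474.16377032559353 262.75230824183416 183.7865094001848 [[0.533, 0.846, 0.001, -0.363], [0.692, -0.435, -0.576, -0.303], [-0.487, 0.307, -0.818, 1.571], [0.0, 0.0, 0.0, 1.0]]
top 351.7195466878971 258.2518241640239 191.9499747638704 [[0.016, -1.0, -0.002, 0.044], [-0.993, -0.015, -0.118, 0.56], [0.118, 0.004, -0.993, 0.857], [0.0, 0.0, 0.0, 1.0]]
{'time': 0.1, 'qpos': array([-1.37701880e+00,  3.42627147e-01,  1.52487056e+00, -5.04173231e-06,
        1.27540168e+00, -1.45960087e-01]), 'qvel': array([ 0.00253481, -0.0020009 , -0.00305722,  0.00139224,  0.00107895,
       -0.0002817 ]), 'joint_efforts': array([ 2.36469292e-03, -4.32005703e+01, -2.44693100e+01,  7.19768484e-02,
        5.27594984e-02, -3.11957137e-05]), 'tool_pos': array([ 0.17492746, -0.49465853,  0.24014567]), 'tool_rot': array([-3.14029911e+00, -1.85284090e-04,  3.39738963e-01]), 'contact_force': array([-0.27308415, -0.22193402,  0.50818705]), 'torque': array([-0.04456765, -0.01538564,  0.06932732]), 'grip_force': 0.0, 'opening': 0.09178211586442998}
```

View pics/scene0.png

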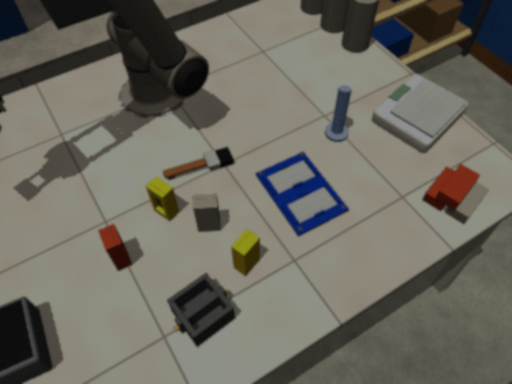

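View pics/top0.png

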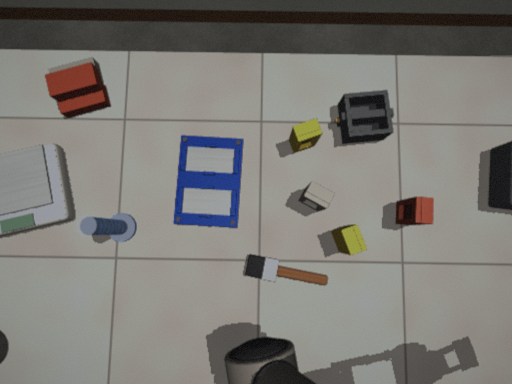

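```bash
python3 - <<'E'
import cv2,numpy as np
t=cv2.imread("pics/top0.png");s=cv2.imread("pics/scene0.png")
a=cv2.resize(t[160:260,280:440],None,fx=5,fy=5,interpolation=cv2.INTER_CUBIC)[:300]
f=lambda im,k:cv2.resize(im,None,fx=k,fy=k,interpolation=cv2.INTER_CUBIC)
top=f(t[170:270,290:440],4)   # 600x400
A=f(t[170:240,290:440],5)     # 750x350
B=np.hstack([f(s[185:235,180:230],5),f(s[215:275,90:140],5)[:250],f(s[215:265,90:140],1)*0+0 if 0 else np.zeros((250,250,3),np.uint8)])
C=np.vstack([A,B]); cv2.imwrite("pics/c1.png",np.clip(C*1.4,0,255).astype(np.uint8))
E
```

```text
(no output)
```

View pics/c1.png

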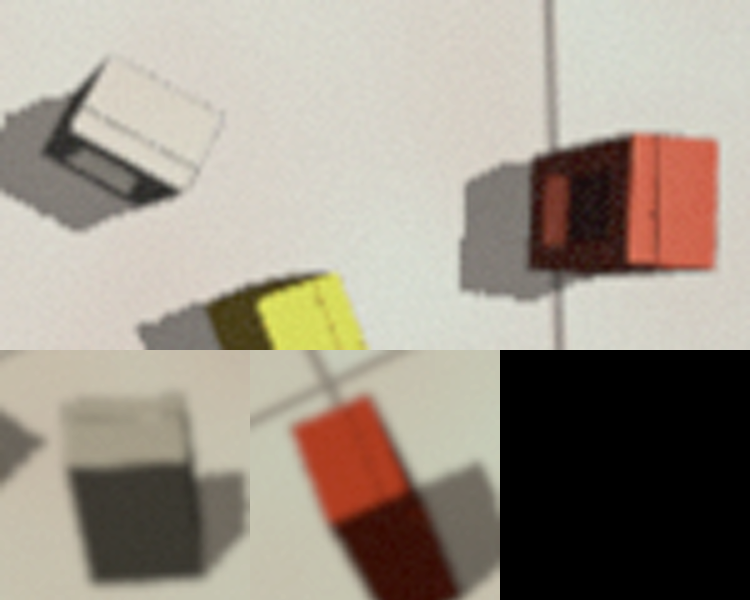

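The crop shows the red brick (top pixel about 423,211) with its frog facing image-left (+y). The grey brick (about 319,194) has its frog facing lower-left (–x, +y). In the scene view both plain faces face the camera. Next I measure poses from both views.

```bash
cat > h.py <<'E'
from cell import robot, eyes
import cv2,numpy as np
def cloud(n,p=None,d=None):
    if d is None: p,d=eyes.read_camera(n)
    c=eyes.calibration(n); v,u=np.mgrid[:384,:512]
    P=np.stack([(u-c["cx"])/c["fx"]*d,(v-c["cy"])/c["fy"]*d,d,np.ones_like(d)],-1)
    W=(P@np.linalg.inv(c["world_to_cam"]).T)[...,:3]
    W[d<=0]=np.nan
    return p,W
def rect(P):
    (c,s,a)=cv2.minAreaRect((P[:,:2]*1000).astype(np.float32)); return np.round(c,1),np.round(s,1),round(a,1)
E
python3 - <<'E'
from h import *
for n in("top","scene"):
    p,W=cloud(n,cv2.imread(f"pics/{n}0.png"),np.load(f"pics/{n}0.npy"))
    hsv=cv2.cvtColor(p,cv2.COLOR_BGR2HSV); z=W[...,2]
    box=(W[...,0]>.25)&(W[...,0]<.9)&(W[...,1]<.45)&(W[...,1]>-.6)
    m=((z>.02)&box).astype(np.uint8)
    k,l,st,ce=cv2.connectedComponentsWithStats(m)
    print(n,"bench z",np.nanmedian(z[box&(z<.01)]))
    for i in range(1,k):
        if st[i,4]<40: continue
        s=l==i; zz=z[s]; zt=np.percentile(zz,95); tp=s&(z>zt-.008)
        print(ce[i].round(),"n",st[i,4],"ztop",round(np.median(z[tp])*1000,1),rect(W[tp]),"n",tp.sum(),"hsv",np.median(hsv[s],0),"ext",rect(W[s]))
    b=box&(hsv[...,0]>105)&(hsv[...,0]<130)&(hsv[...,1]>150)
    k,l,st,ce=cv2.connectedComponentsWithStats(b.astype(np.uint8)); i=1+st[1:,4].argmax()
    s=l==i; print("tray",rect(W[s&(z<.02)]),np.percentile(z[s],[5,30,50,70,95]).round(4))
    hull=cv2.convexHull(np.argwhere(s)[:,::-1].astype(np.int32)); f=cv2.fillConvexPoly(np.zeros(s.shape,np.uint8),hull,1)
    q=(f>0)&(hsv[...,1]<90); k,l,st,ce=cv2.connectedComponentsWithStats(q.astype(np.uint8))
    for j in range(1,k):
        if st[j,4]>200: s=l==j; print(" floor",rect(W[s]),np.median(z[s])*1000,st[j,4])
E
```

```text
top bench z 0.0009513294588059384
[366. 115.] n 2052 ztop 75.4 (array([ 758., -216.]), array([111.2, 128.3]), 6.2) n 872 hsv [100.  10.  57.] ext (array([ 758. , -216.7]), array([111.4, 150.8]), 6.3)
[305. 134.] n 734 ztop 120.9 (array([698.5, -59.2]), array([40.3, 60.1]), 20.8) n 443 hsv [ 30.  153.  148.5] ext (array([698.4, -59. ]), array([40.4, 60.6]), 20.5)
[502. 176.] n 1214 ztop 82.3 (array([ 611.7, -550.3]), array([  7.5, 155.2]), 85.9) n 238 hsv [98. 22. 29.] ext (array([ 606.1, -552.7]), array([163.6,  45. ]), 10.0)
[183. 157.] n 120 ztop 23.4 (array([649.1, 248.9]), array([12.2, 64.4]), 87.5) n 120 hsv [113. 193. 127.] ext (array([649.1, 248.9]), array([12.2, 64.4]), 87.5)
[236. 160.] n 117 ztop 23.0 (array([643.4, 112.3]), array([12.2, 64.4]), 87.2) n 117 hsv [113. 187. 132.] ext (array([643.4, 112.3]), array([12.2, 64.4]), 87.2)
[317. 196.] n 643 ztop 120.8 (array([547. , -86.1]), array([60.1, 39.9]), 61.8) n 464 hsv [ 21.  23. 150.] ext (array([547., -86.]), array([60.4, 40. ]), 61.9)
[208. 186.] n 40 ztop 23.0 (array([572.9, 183.7]), array([ 8., 28.]), 0.1) n 40 hsv [1
[... 3106 characters left out ...]
1.5 (array([696.5, -59. ]), array([40.7, 61.1]), 20.0) n 405 hsv [ 25. 218.  84.] ext (array([696.5, -59.4]), array([41.3, 61.8]), 20.0)
[200. 308.] n 2419 ztop 76.1 (array([ 755.3, -216.4]), array([112.2, 129.3]), 5.7) n 988 hsv [45. 13. 48.] ext (array([ 755.4, -216.4]), array([112.5, 149.2]), 6.1)
[ 25. 335.] n 2584 ztop 92.9 (array([ 608.1, -575.3]), array([ 54.4, 158.8]), 86.7) n 1623 hsv [70. 17. 17.] ext (array([ 609.4, -576.8]), array([ 57.1, 161.1]), 84.2)
tray (array([591.6, 180.9]), array([160.6, 232. ]), 87.1) [0.0103 0.013  0.0144 0.0165 0.0246]
 floor (array([534.4, 188.1]), array([128.1,  74.2]), 83.9) nan 814
 floor (array([645.7, 181.5]), array([128.8,  70.5]), 88.3) nan 923
```

```bash
python3 -m handwheel '[34,17.5,0,0.116,1, 34,17.5,0,0.116,1, 34,17.5,0,0.116,1, 34,17.5,0,0.116,1, 34,17.5,0,0.116,1, 34,17.5,0,0.116,1, 34,17.5,0,0.116,1]' 8; python3 -m handwheel '[34,17.5,0,0.116,1, 34,17.5,0,0.116,1, 34,17.5,0,0.116,1, 0,0,0,0,1]'
```

```text
time: 0.8
tool_pos: [0.4142, -0.3714, 0.2404]
tool_rot: [-3.141, -0.0, 1.157]
contact_force: [0.7, 0.0, -0.6]
opening: 0.0922
grip_force: 0.0
time: 1.2
tool_pos: [0.5182, -0.3172, 0.2398]
tool_rot: [3.141, -0.001, 1.507]
contact_force: [-0.3, -0.4, -0.1]
opening: 0.0916
grip_force: 0.0
```

```bash
python3 -m handwheel '[-1,-2,-30,0,1, 0,0,-40,0,1, 0,0,-40,0,1, 0,0,-30,0,1, 0,0,-10,0,1, 0,0,0,0,0.5, 0,0,0,0,0.5, 0,0,0,0,0.5]' 10;  python3 -m handwheel '[0,0,0,0,0.5, 0,0,0,0,0.5]'
```

```text
time: 2.0
tool_pos: [0.5148, -0.3229, 0.0928]
tool_rot: [3.139, 0.002, 1.499]
contact_force: [0.9, 0.4, 0.2]
opening: 0.0722
grip_force: 0.0
time: 2.2
tool_pos: [0.5141, -0.3223, 0.0919]
tool_rot: [3.141, 0.001, 1.5]
contact_force: [-3.1, 0.2, 3.5]
opening: 0.0602
grip_force: 10.0
```

```bash
cat > arc.py <<'E'
import numpy as np,sys
back,h,ang=map(float,sys.argv[1:]); n=15
a=np.arctan2(h,-back)-np.linspace(0,np.pi/2,n+1); R=np.hypot(back,h); u=np.radians(ang)
s=R*np.cos(a); P=np.c_[s*np.cos(u),s*np.sin(u),R*np.sin(a)]
for r in np.diff(P,axis=0): print("%.1f,%.1f,%.1f"%tuple(r),end="  ")
E
python3 arc.py 23 96 -94.1
```

```text
-0.7,-10.1,1.9  -0.7,-10.3,0.8  -0.7,-10.3,-0.3  -0.7,-10.2,-1.4  -0.7,-10.0,-2.4  -0.7,-9.7,-3.5  -0.7,-9.3,-4.5  -0.6,-8.8,-5.4  -0.6,-8.2,-6.3  -0.5,-7.5,-7.1  -0.5,-6.7,-7.9  -0.4,-5.8,-8.5  -0.4,-4.9,-9.1  -0.3,-3.9,-9.5  -0.2,-2.9,-9.9
```

```bash
python3 -m handwheel '[-0.7,-10.1,1.9,0,0.5, -0.7,-10.3,0.8,0,0.5, -0.7,-10.3,-0.3,0,0.5, -0.7,-10.2,-1.4,0,0.5, -0.7,-10,-2.4,0,0.5, -0.7,-9.7,-3.5,0,0.5, -0.7,-9.3,-4.5,0,0.5]' 8
python3 - <<'E'
from h import *
p,W=cloud("top"); q,V=cloud("scene")
g=lambda im,r,c:cv2.resize(im[r:r+130,c:c+130],(390,390),interpolation=cv2.INTER_CUBIC)
cv2.imwrite("pics/t1.png",np.hstack([g(p,150,380),g(q,180,50)]))
E
```

```text
time: 2.9
tool_pos: [0.5091, -0.3947, 0.0831]
tool_rot: [3.14, 0.003, 1.499]
contact_force: [-3.7, -1.3, 7.4]
opening: 0.0601
grip_force: 8.0
```

View pics/t1.png

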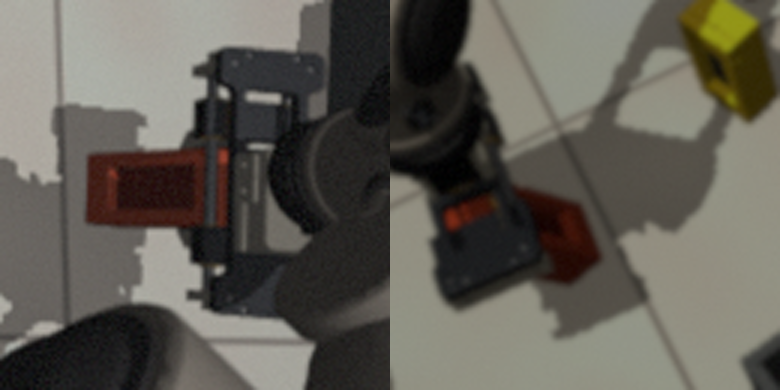

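The picture shows the red brick tilted about halfway in the fingers. The frog is up at about (150,190) in the left crop, so the tilt is working; I finish the arc.

```bash
python3 -m handwheel '[-0.6,-8.8,-5.4,0,0.5, -0.6,-8.2,-6.3,0,0.5, -0.5,-7.5,-7.1,0,0.5, -0.5,-6.7,-7.9,0,0.5, -0.4,-5.8,-8.5,0,0.5, -0.4,-4.9,-9.1,0,0.5, -0.3,-3.9,-7,0,0.5, -0.2,-2.9,-5,0,0.5]'
python3 -m handwheel '[0,0,-2.5,0,0.5, 0,0,-2.5,0,0.5, 0,0,0,0,0.5]'
```

```text
time: 3.8
tool_pos: [0.5054, -0.4409, 0.0239]
tool_rot: [-3.141, -0.001, 1.499]
contact_force: [0.1, -2.2, -0.7]
opening: 0.0599
grip_force: 8.0
time: 4.1
tool_pos: [0.5054, -0.4398, 0.0194]
tool_rot: [-3.141, -0.001, 1.5]
contact_force: [-0.1, -0.7, -3.5]
opening: 0.0603
grip_force: 8.0
```

```bash
python3 -m handwheel '[0,0,0,0,1, 0,0,0,0,1, 0,0,0,0,1, 0,0,30,0,1, 0,0,45,0,1, 0,20,45,0,1, 0,45,35,0,1, 0,45,0,0,1]'; python3 -m handwheel '[0,45,0,0,1, 0,45,0,0,1, 0,40,0,0,1, 0,0,0,0,1]'
python3 - <<'E'
from h import *
for n in("top","scene"):
    p,W=cloud(n); x,y,z=W[...,0],W[...,1],W[...,2]
    m=(x>.43)&(x<.6)&(y>-.5)&(y<-.3)&(z>.025)&(z<.06); print(n,rect(W[m]),m.sum(),np.percentile(z[m],[10,50,90]).round(4))
    cv2.imwrite(f"pics/b_{n}.png",p)
E
```

```text
time: 4.9
tool_pos: [0.5073, -0.3374, 0.1763]
tool_rot: [3.133, 0.006, 1.498]
contact_force: [0.2, 0.1, -0.9]
opening: 0.0914
grip_force: 0.0
time: 5.3
tool_pos: [0.5052, -0.2014, 0.1713]
tool_rot: [-3.141, -0.002, 1.504]
contact_force: [-0.3, -0.2, -0.2]
opening: 0.0917
grip_force: 0.0Traceback (most recent call last):
  File "<stdin>", line 4, in <module>
    return _quantile_unchecked(
        a, q, axis, out, overwrite_input, method, keepdims, weights)
    return _ureduce(a,
                    func=_quantile_ureduce_func,
    ...<5 lines>...
                    overwrite_input=overwrite_input,
                    method=method)
    r = func(a, **kwargs)
    result = _quantile(arr,
                       quantiles=q,
    ...<2 lines>...
                       out=out,
                       weights=wgt)
    slices_having_nans = np.isnan(arr[-1, ...])
                                  ~~~^^^^^^^^^
IndexError: index -1 is out of bounds for axis 0 with size 0
```

```bash
python3 - <<'E'
from h import *
im=[]
for n in("top","scene"):
    p,W=cloud(n); im.append(p)
    h=cv2.cvtColor(p,cv2.COLOR_BGR2HSV); z=W[...,2]; m=((h[...,0]<9)&(h[...,1]>100)&(z>.02)).astype(np.uint8)
    k,l,st,ce=cv2.connectedComponentsWithStats(m)
    for i in range(1,k):
        if st[i,4]>40: print(n,ce[i].round(),st[i,4],rect(W[l==i]),np.percentile(z[l==i],[10,50,90]).round(3))
cv2.imwrite("pics/b2.png",cv2.resize(np.hstack(im),(800,300)))
E
```

```text
top [77. 88.] 2184 (array([815.9, 521.8]), array([ 89.5, 123. ]), 17.1) [0.04  0.078 0.083]
scene [451. 186.] 1449 (array([815.8, 520.6]), array([ 89.2, 129.2]), 16.8) [0.039 0.079 0.083]
scene [ 82. 270.] 1284 (array([ 507.6, -415.7]), array([119.6,  64.1]), 86.4) [0.028 0.039 0.043]
```

View pics/b2.png

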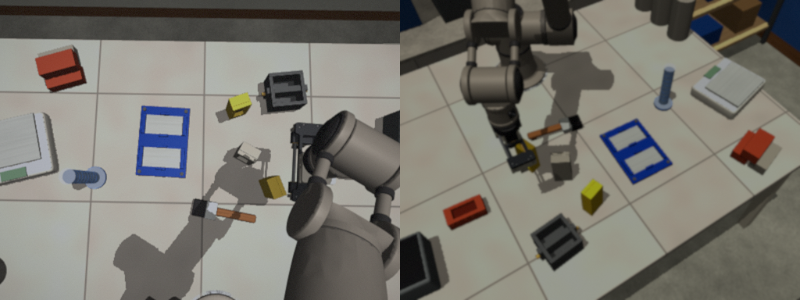

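The red brick lies flat, frog up, in the scene view (half-scale crop pixel about 465,211), centred near (508,-416). Next I regrip it at its middle.

```bash
python3 -m handwheel '[1,-43,0,0,1, 1,-43,0,0,1, 0,-43,0,0,1, 0,-43,0,0,1, 0,-42,-20,0,1, 0,0,-40,0,1, 0,0,-40,0,1, 0,0,-34,0,1]' 40; python3 -m handwheel '[0,0,-10,0,1, 0,0,0,0,0.5, 0,0,0,0,0.5, 0,0,0,0,0.5, 0,0,0,0,0.5, 0,0,0,0,0.5]';  python3 -m handwheel '[0,0,20,0,0.5, 0,0,0,0,0.5]'
```

```text
time: 6.25
tool_pos: [0.506, -0.4219, 0.0341]
tool_rot: [-3.141, -0.001, 1.497]
contact_force: [0.2, -1.3, 0.3]
opening: 0.0919
grip_force: 0.0
time: 6.85
tool_pos: [0.5078, -0.4206, 0.0284]
tool_rot: [3.14, 0.002, 1.5]
contact_force: [-2.8, -0.5, 7.3]
opening: 0.0596
grip_force: 40.0
time: 7.05
tool_pos: [0.5087, -0.421, 0.049]
tool_rot: [3.138, 0.003, 1.5]
contact_force: [-0.5, 0.1, -3.2]
opening: 0.0598
grip_force: 40.0
```

```bash
python3 -m handwheel '[0,0,35,0,0.5, 0,0,45,0,0.5, 0,0,45,0,0.5, 9,39,6,0,0.5, 9,39.5,0,0,0.5, 9,39.5,0,0,0.5, 9,40,0,0,0.5, 9,40,0,0,0.5]'; python3 -m handwheel '[9,40,0,0,0.5, 9,40,0,0,0.5, 9,40,0,0,0.5, 9,40,0,0,0.5, 9,40,0,0,0.5, 9,40,0,0,0.5, 9,40,0,0,0.5, 9,40,0,0.01,0.5]';  python3 -m handwheel '[9,40,0,0.01,0.5, 9,38,0,0.01,0.5, 0,0,0,0,0.5, 0,0,-30,0,0.5, 0,0,-30,0,0.5, 0,0,0,0,0.5]'
python3 - <<'E'
from h import *
print(robot.observe()["tool_pos"],robot.observe()["tool_rot"])
im=[]
for n in("top","scene"):
    p,W=cloud(n); im.append(p)
    h=cv2.cvtColor(p,cv2.COLOR_BGR2HSV); z=W[...,2]; m=((h[...,0]<9)&(h[...,1]>100)&(z>.02)&(W[...,1]<.4)).astype(np.uint8)
    k,l,st,ce=cv2.connectedComponentsWithStats(m)
    for i in range(1,k):
        if st[i,4]>40: print(n,ce[i].round(),st[i,4],rect(W[l==i]),np.percentile(z[l==i],[1,10,50,90,99]).round(3))
cv2.imwrite("pics/b3.png",np.hstack([cv2.resize(im[0][100:260,120:320],(400,320)),cv2.resize(im[1][100:260,220:420],(400,320))]))
E
```

```text
time: 7.85
tool_pos: [0.5525, -0.2203, 0.1769]
tool_rot: [-3.141, -0.0, 1.5]
contact_force: [0.4, 0.6, -4.0]
opening: 0.0597
grip_force: 40.0
time: 8.65
tool_pos: [0.6245, 0.0997, 0.1768]
tool_rot: [-3.141, 0.0, 1.51]
contact_force: [0.9, -0.3, -4.4]
opening: 0.0597
grip_force: 40.0
time: 9.25
tool_pos: [0.6392, 0.1751, 0.1121]
tool_rot: [-3.131, 0.002, 1.53]
contact_force: [0.1, -0.4, -4.3]
opening: 0.06
grip_force: 40.0
[0.63921528 0.17506498 0.11209524] [-3.13109463e+00  2.26121255e-03  1.52981912e+00]
top [226. 153.] 222 (array([605. , 121.3]), array([126.5,  26.8]), 12.4) [0.1   0.122 0.125 0.128 0.465]
scene [322. 171.] 55 (array([653.3, 190.5]), array([25.2, 85.2]), 45.4) [0.114 0.117 0.125 0.198 0.21 ]
scene [302. 189.] 556 (array([651.3, 144.9]), array([55.4, 85.7]), 89.0) [0.093 0.104 0.124 0.13  0.179]
```

View pics/b3.png

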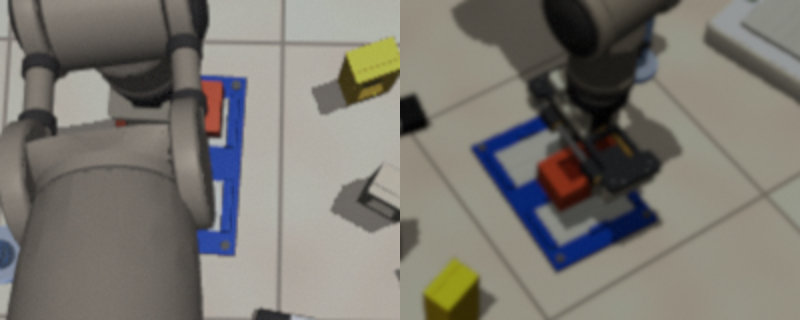

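The scene crop shows the red brick level above the far pocket, with its low-y end at about (560,180). Top is mostly occluded, so I measure the visible end edge.

```bash
python3 - <<'E'
from h import *
s=robot.observe(); print(s["tool_pos"],s["tool_rot"])
for n in("top","scene"):
    p,W=cloud(n); h=cv2.cvtColor(p,cv2.COLOR_BGR2HSV); x,y,z=W[...,0],W[...,1],W[...,2]
    m=((h[...,0]<9)&(h[...,1]>100)&(z>.08)&(z<.14)&(y<.2)&(x>.58)&(x<.7)); t=m&(z>.115)
    print(n,"ends y",np.percentile(y[t],[1,2,5]).round(4),"x",np.percentile(x[t],[1,3,97,99]).round(4),"z",np.percentile(z[t],[20,50,80]).round(4))
    tt=t&(y<.14); A=np.c_[x[tt],y[tt],np.ones(tt.sum())]; print("slope",np.linalg.lstsq(A,z[tt],rcond=None)[0].round(3),tt.sum())
E
```

```text
[0.64237311 0.17544732 0.11735996] [-3.14018395e+00  3.72308941e-04  1.52945285e+00]
top ends y [0.1192 0.1193 0.1195] x [0.6129 0.6131 0.6689 0.6692] z [0.1286 0.1298 0.131 ]
slope [0.033 0.057 0.101] 198
scene ends y [0.1185 0.1192 0.1197] x [0.6118 0.6133 0.6717 0.6724] z [0.121  0.1295 0.1325]
slope [-0.047  0.296  0.121] 224
```

```bash
python3 -m handwheel '[3,2,-20,-0.004,0.5, 0,0,-25,0,0.5, 0,0,-14,0,0.5, 0,0,-5,0,0.5, 0,0,-5,0,0.5, 0,0,-3,0,0.5, 0,0,0,0,0.5]'; python3 -m handwheel '[0,0,-2,0,0.5, 0,0,0,0,0.5]'; python3 -m handwheel '[0,0,-2,0,0.5, 0,0,0,0,0.5]'
```

```text
time: 10.15
tool_pos: [0.6459, 0.1779, 0.0462]
tool_rot: [3.141, -0.0, 1.526]
contact_force: [-0.7, -0.8, -3.9]
opening: 0.0599
grip_force: 40.0
time: 10.35
tool_pos: [0.6457, 0.1779, 0.044]
tool_rot: [3.141, -0.0, 1.526]
contact_force: [-0.7, 0.1, -4.0]
opening: 0.0599
grip_force: 40.0
time: 10.55
tool_pos: [0.6455, 0.1779, 0.0416]
tool_rot: [-3.141, 0.0, 1.526]
contact_force: [0.1, -0.4, -4.4]
opening: 0.0598
grip_force: 40.0
```

```bash
python3 -m handwheel '[0,0,-1,0,0.5, 0,0,-1,0,0.5, 0,0,0,0,0.5]'; python3 -m handwheel '[0,0,-1,0,0.5, 0,0,0,0,0.5]'
```

```text
time: 10.85
tool_pos: [0.6457, 0.1779, 0.0404]
tool_rot: [3.141, -0.0, 1.526]
contact_force: [-3.3, -0.3, 1.2]
opening: 0.0597
grip_force: 40.0
time: 11.05
tool_pos: [0.6457, 0.178, 0.0404]
tool_rot: [3.141, -0.0, 1.526]
contact_force: [-5.1, -0.3, 8.6]
opening: 0.0599
grip_force: 40.0
```

```bash
python3 -m handwheel '[0,0,0,0,1, 0,0,0,0,1, 0,0,0,0,1, 0,0,20,0,1, 0,0,45,0,1, 0,0,45,0,1, -6,-18,45,0,1]' 10; python3 -m handwheel '[-11,-31,5,0.14,1, -11,-31,0,0.14,1, -11,-31,0,0.14,1, -11,-31,0,0.14,1, -11,-31,0,0.14,1, -11,-31,0,0.14,1, -12,-31,0,0.14,1, -12,-31,0,0.143,1]'; python3 -m handwheel '[0,0,0,0,1, 0,0,0,0,1]'
python3 - <<'E'
from h import *
s=robot.observe(); print(s["tool_pos"],s["tool_rot"])
for n in("top","scene"):
    p,W=cloud(n); h=cv2.cvtColor(p,cv2.COLOR_BGR2HSV); x,y,z=W[...,0],W[...,1],W[...,2]
    m=(h[...,0]<9)&(h[...,1]>100)&(z>.04)&(z<.07)&(y<.3)&(y>.05)&(x>.58)&(x<.72)
    if m.sum()>50:
        A=np.c_[x[m],y[m],np.ones(m.sum())]; print(n,rect(W[m]),m.sum(),np.median(z[m]),np.linalg.lstsq(A,z[m],rcond=None)[0].round(3))
E
```

```text
time: 11.75
tool_pos: [0.6397, 0.1614, 0.195]
tool_rot: [3.141, -0.001, 1.528]
contact_force: [1.3, -1.0, -0.2]
opening: 0.092
grip_force: 0.0
time: 12.55
tool_pos: [0.5491, -0.0893, 0.1988]
tool_rot: [3.141, 0.0, 2.655]
contact_force: [0.4, -0.7, -0.2]
opening: 0.0921
grip_force: 0.0
time: 12.75
tool_pos: [0.5496, -0.0886, 0.1988]
tool_rot: [3.141, 0.0, 2.645]
contact_force: [-0.6, 0.7, -1.0]
opening: 0.0925
grip_force: 0.0
[ 0.54964717 -0.08862561  0.1988159 ] [3.14105076e+00 2.63110796e-04 2.64516528e+00]
top (array([646.7, 181.5]), array([119.4,  57.8]), 87.5) 1074 0.052010416950594496 [-0.023 -0.004  0.065]
scene (array([647.9, 181. ]), array([120.9,  59.3]), 87.6) 831 0.05145151449158858 [ 0.026 -0.005  0.033]
```

```bash
python3 -m handwheel '[0,0,-30,0,1, 0,0,-35,0,1, 0,0,-34,0,1, 0,0,-8,0,1, 0,0,0,0,0.5, 0,0,0,0,0.5, 0,0,0,0,0.5, 0,0,0,0,0.5]' 30;  python3 -m handwheel '[0,0,0,0,0.5, 0,0,10,0,0.5, 0,0,10,0,0.5, 0,0,0,0,0.5]'; python3 -m handwheel '[2.5,3,0,-0.135,0.5, 2.5,3,0,-0.135,0.5, 2.5,3,0,-0.135,0.5, 2.5,3,0,-0.135,0.5, 2.5,3,0,-0.135,0.5, 2.5,3,0,-0.135,0.5, 2.5,3,0,-0.135,0.5, 2.5,3,0,-0.135,0.5]';  python3 -m handwheel '[0,0,0,0,0.5, 0,0,-10,0,0.5, 0,0,-8,0,0.5, 0,0,0,0,0.5]'
```

```text
time: 13.65
tool_pos: [0.5505, -0.0883, 0.0932]
tool_rot: [3.141, 0.003, 2.649]
contact_force: [-0.4, -0.6, 0.1]
opening: 0.0641
grip_force: 0.0
time: 14.05
tool_pos: [0.5505, -0.0884, 0.1135]
tool_rot: [3.141, 0.003, 2.649]
contact_force: [0.7, -0.3, -2.8]
opening: 0.0596
grip_force: 30.0
time: 14.85
tool_pos: [0.5695, -0.064, 0.1116]
tool_rot: [-3.141, -0.0, 1.563]
contact_force: [-0.6, 0.1, -3.4]
opening: 0.0596
grip_force: 29.9
time: 15.25
tool_pos: [0.5687, -0.0641, 0.0925]
tool_rot: [-3.14, -0.0, 1.571]
contact_force: [-0.7, -0.9, -3.7]
opening: 0.0598
grip_force: 30.0
```

```bash
python3 -m handwheel '[0,0,-1.5,0,0.5, 0,0,-1,0,0.5]'; python3 arc.py 24 97 90
```

```text
time: 15.45
tool_pos: [0.5692, -0.0642, 0.0921]
tool_rot: [-3.141, 0.0, 1.57]
contact_force: [-6.3, 1.0, 16.0]
opening: 0.0598
grip_force: 30.0
0.0,10.3,2.0  0.0,10.4,0.9  0.0,10.5,-0.2  0.0,10.4,-1.3  0.0,10.2,-2.4  0.0,9.9,-3.4  0.0,9.5,-4.4  0.0,9.0,-5.4  0.0,8.3,-6.3  0.0,7.6,-7.1  0.0,6.8,-7.9  0.0,6.0,-8.6  0.0,5.1,-9.2  0.0,4.1,-9.6  0.0,3.0,-10.0
```

```bash
python3 -m handwheel '[0,0,0.5,0,0.5, 0,10.3,2.0,0,0.5, 0,10.4,0.9,0,0.5, 0,10.5,-0.2,0,0.5, 0,10.4,-1.3,0,0.5, 0,10.2,-2.4,0,0.5, 0,9.9,-3.4,0,0.5, 0,9.5,-4.4,0,0.5]' 8;  python3 -m handwheel '[0,9,-5.4,0,0.5, 0,8.3,-6.3,0,0.5, 0,7.6,-7.1,0,0.5, 0,6.8,-7.9,0,0.5, 0,6,-8.6,0,0.5, 0,5.1,-9.2,0,0.5, 0,4.1,-7,0,0.5, 0,3,-5,0,0.5]'
python3 -m handwheel '[0,0,-2.5,0,0.5, 0,0,-2.5,0,0.5, 0,0,0,0,0.5]'
python3 - <<'E'
from h import *
p,W=cloud("top"); q,V=cloud("scene")
g=lambda im,r,c:cv2.resize(im[r:r+130,c:c+130],(390,390),interpolation=cv2.INTER_CUBIC)
cv2.imwrite("pics/t4.png",np.hstack([g(p,140,200),g(q,130,180)]))
E
```

```text
time: 16.25
tool_pos: [0.5699, 0.0078, 0.0846]
tool_rot: [3.14, 0.001, 1.57]
contact_force: [-3.9, -1.7, 11.6]
opening: 0.0601
grip_force: 8.0
time: 17.05
tool_pos: [0.5702, 0.0586, 0.0268]
tool_rot: [3.139, -0.001, 1.57]
contact_force: [0.2, 2.5, 1.5]
opening: 0.0601
grip_force: 8.0
time: 17.35
tool_pos: [0.5694, 0.0567, 0.021]
tool_rot: [-3.141, 0.0, 1.569]
contact_force: [0.1, 0.2, -2.4]
opening: 0.0598
grip_force: 8.0
```

View pics/t4.png

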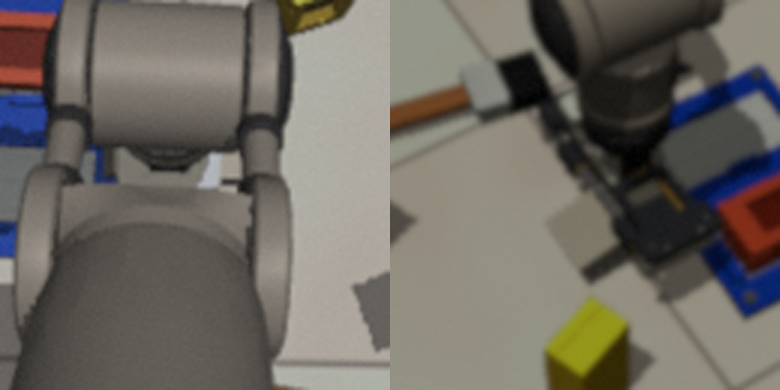

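The scene crop shows the grey brick lying flat with its plain face up, at about (590,240), clear of the tray. I release it and measure its centre.

```bash
python3 -m handwheel '[0,0,0,0,1, 0,0,0,0,1, 0,0,0,0,1, 0,0,30,0,1, 0,0,45,0,1, 0,-15,45,0,1, 0,-45,45,0,1, 0,-45,0,0,1]' 40; python3 -m handwheel '[0,-45,0,0,1, 0,-45,0,0,1, 0,-45,0,0,1, 0,0,0,0,1, 0,0,0,0,1]'
python3 - <<'E'
from h import *
s=robot.observe(); print(s["tool_pos"],s["tool_rot"])
for n in("top","scene"):
    p,W=cloud(n); x,y,z=W[...,0],W[...,1],W[...,2]
    m=(x>.5)&(x<.64)&(y>-.11)&(y<.1)&(z>.03)&(z<.06)
    print(n,m.sum(),rect(W[m]) if m.sum()>9 else "", np.nanmedian(z[m]))
E
```

```text
time: 18.25
tool_pos: [0.5723, -0.0386, 0.1829]
tool_rot: [3.131, 0.002, 1.572]
contact_force: [0.9, -0.1, -0.9]
opening: 0.0916
grip_force: 0.0
time: 18.75
tool_pos: [0.5692, -0.1742, 0.1766]
tool_rot: [-3.141, -0.0, 1.566]
contact_force: [-0.2, 0.4, 0.5]
opening: 0.092
grip_force: 0.0
[ 0.56921965 -0.17423264  0.17663247] [-3.14134984e+00 -4.95937582e-04  1.56626843e+00]
top 982 (array([571.7,  44.7]), array([ 60.3, 107.8]), 0.1) 0.0498140146537443
scene 873 (array([569.6,  45. ]), array([ 64.5, 109.3]), 1.2) 0.049105216619123704
```

```bash
python3 - <<'E'
from h import *
im=[]
for n in("top","scene"):
    p,W=cloud(n); im.append(p); x,y,z=W[...,0],W[...,1],W[...,2]
    m=(x>.5)&(x<.61)&(y>-.11)&(y<.17)&(z>.03)&(z<.1)
    t=m&(abs(x-.57)<.015); A=np.c_[x[m],y[m],np.ones(m.sum())]
    print(n,m.sum(),rect(W[m]),np.linalg.lstsq(A,z[m],rcond=None)[0].round(3))
cv2.imwrite("pics/t5.png",np.hstack([cv2.resize(im[0][110:250,160:320],(400,350)),cv2.resize(im[1][120:260,220:380],(400,350))]))
E
```

```text
top 1202 (array([571.7,  51.8]), array([122.2,  60.1]), 89.7) [0.03  0.176 0.025]
scene 1044 (array([569.3,  52.2]), array([122.8,  64.7]), 90.0) [-0.129  0.165  0.116]
```

View pics/t5.png

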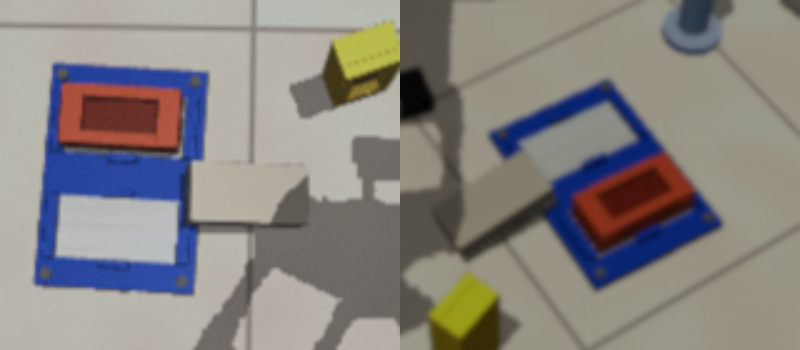

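The grey brick's high end sits on the tray rim: slope about 10°, and its end is at y≈112 (left crop about 190,190). I regrip it, draw it back over the bench and set it flat.

```bash
python3 -m handwheel '[0,37,0,0,1, 0,38,0,0,1, 0,38,0,0,1, 0,38,0,0,1, 1,38,-15,0,1, 0,37,-35,0,1, 0,0,-40,0,1, 0,0,-35,0,1]' 30; python3 -m handwheel '[0,0,-16,0,1, 0,0,0,0,0.5, 0,0,0,0,0.5, 0,0,0,0,0.5, 0,0,0,0,0.5, 0,0,0,0,0.5]';  python3 -m handwheel '[0,0,15,0,0.5, -5,-5,15,0,0.5, -10,-20,0,0,0.5, -10,-20,0,0,0.5, -10,-20,0,0,0.5, 0,0,-12,0,0.5, 0,0,-8,0,0.5, 0,0,0,0,0.5]'
```

```text
time: 19.75
tool_pos: [0.5699, 0.0548, 0.0513]
tool_rot: [3.141, -0.0, 1.573]
contact_force: [0.6, -1.1, 0.4]
opening: 0.0923
grip_force: 0.0
time: 20.35
tool_pos: [0.5708, 0.0519, 0.0376]
tool_rot: [3.14, 0.0, 1.569]
contact_force: [-2.9, -0.4, 5.4]
opening: 0.0595
grip_force: 30.0
time: 21.15
tool_pos: [0.5348, -0.0127, 0.0453]
tool_rot: [-3.139, -0.001, 1.569]
contact_force: [0.4, -0.2, -3.5]
opening: 0.0597
grip_force: 30.0
```

```bash
python3 -m handwheel '[0,0,-4,0,0.5, 0,0,-4,0,0.5, 0,0,-3,0,0.5, 0,0,-3,0,0.5, 0,0,-2,0,0.5, 0,0,-2,0,0.5, 0,0,0,0,0.5]' 8
python3 - <<'E'
from h import *
for n in("top","scene"):
    p,W=cloud(n); h=cv2.cvtColor(p,cv2.COLOR_BGR2HSV); x,y,z=W[...,0],W[...,1],W[...,2]
    m=(x>.5)&(x<.575)&(y>-.09)&(y<.06)&(z>.03)&(z<.056)&(h[...,2]>60); A=np.c_[x[m],y[m],np.ones(m.sum())]
    if m.sum()>20: print(n,m.sum(),rect(W[m]),np.linalg.lstsq(A,z[m],rcond=None)[0].round(3),np.median(z[m]))
E
```

```text
time: 21.85
tool_pos: [0.5356, -0.0131, 0.0282]
tool_rot: [3.142, 0.0, 1.569]
contact_force: [-0.4, -0.1, -3.1]
opening: 0.0596
grip_force: 8.0
top 28 (array([517. , -21.9]), array([100.1,  17.6]), 89.9) [0.071 0.059 0.006] 0.04351937745201373
scene 362 (array([535.7, -13.8]), array([119.5,  61.5]), 89.9) [-0.018  0.038  0.053] 0.04214335253036017
```

```bash
python3 -m handwheel '[0,0,-1,0,0.5, 0,0,-1,0,0.5, 0,0,0,0,0.5]' 5; python3 -m handwheel '[0,0,0,0,1, 0,0,0,0,1, 0,0,0,0,0.5, 0,0,0,0,0.5, 0,0,0,0,0.5, 0,0,0,0,0.5]' 40;  python3 -m handwheel '[0,0,15,0,0.5, 0,0,15,0,0.5, 0,0,0,0,0.5]'
python3 - <<'E'
from h import *
s=robot.observe(); print(s["tool_pos"],s["tool_rot"])
for n in("top","scene"):
    p,W=cloud(n); h=cv2.cvtColor(p,cv2.COLOR_BGR2HSV); x,y,z=W[...,0],W[...,1],W[...,2]
    m=(x>.5)&(x<.575)&(y>-.09)&(y<.06)&(z>.06)&(z<.084)&(h[...,2]>60); A=np.c_[x[m],y[m],np.ones(m.sum())]
    if m.sum()>20: print(n,m.sum(),rect(W[m]),np.linalg.lstsq(A,z[m],rcond=None)[0].round(3),np.median(z[m]))
E
```

```text
time: 22.25
tool_pos: [0.5356, -0.0131, 0.0267]
tool_rot: [3.141, 0.0, 1.569]
contact_force: [-0.6, -0.4, 0.7]
opening: 0.0604
grip_force: 5.0
time: 22.85
tool_pos: [0.5357, -0.0131, 0.0265]
tool_rot: [3.141, 0.0, 1.569]
contact_force: [-0.1, -1.3, -0.9]
opening: 0.06
grip_force: 40.0
time: 23.15
tool_pos: [0.5365, -0.0132, 0.0576]
tool_rot: [3.139, 0.0, 1.569]
contact_force: [0.7, -1.0, -3.0]
opening: 0.0602
grip_force: 40.0
[ 0.53645929 -0.01315026  0.05757043] [3.13897457e+00 4.01674920e-04 1.56884032e+00]
top 30 (array([517.4, -21.7]), array([101.2,  17.1]), 89.9) [0.072 0.032 0.034] 0.07250636118881154
scene 370 (array([535.7, -12.7]), array([ 62. , 120.7]), 0.2) [-0.009  0.012  0.077] 0.0714012285291924
```

```bash
python3 -m handwheel '[0,0,30,0,0.5, 0,0,30,0,0.5, 0,39,0,-0.01,0.5, 0,40,0,-0.01,0.5, 0,40,0,-0.01,0.5, 0,40,0,-0.01,0.5, 0,39.4,0,-0.003,0.5, 0,0,0,0,0.5]'; python3 -m handwheel '[0,0,-20,0,0.5, 0,0,-25,0,0.5, 0,0,-10,0,0.5, 0,0,0,0,0.5, 0,0,0,0,0.5]'
python3 - <<'E'
from h import *
for n in("top","scene"):
    p,W=cloud(n); h=cv2.cvtColor(p,cv2.COLOR_BGR2HSV); x,y,z=W[...,0],W[...,1],W[...,2]
    m=(x>.49)&(x<.585)&(y>.1)&(y<.27)&(z>.065)&(z<.09)&(h[...,2]>60)
    if m.sum()>20: print(n,m.sum(),rect(W[m]),"y",np.percentile(y[m],[1,99]),np.median(z[m]))
E
```

```text
time: 24.05
tool_pos: [0.5344, 0.1897, 0.1151]
tool_rot: [-3.14, -0.001, 1.53]
contact_force: [-0.2, -0.6, -4.2]
opening: 0.0595
grip_force: 40.0
time: 24.55
tool_pos: [0.5359, 0.185, 0.0616]
tool_rot: [3.141, 0.0, 1.525]
contact_force: [1.2, 0.8, -3.5]
opening: 0.0598
grip_force: 40.0
top 305 (array([536.1, 140.6]), array([31.5, 59.3]), 87.6) y [0.12409876 0.15617954] 0.0763298975132437
scene 357 (array([528.1, 175.1]), array([ 65.3, 112. ]), 12.5) y [0.12491879 0.22597698] 0.0768567623855052
```

```bash
python3 -m handwheel '[0,0.5,-8,0,0.5, 0,0,-6,0,0.5, 0,0,-3,0,0.5, 0,0,0,0,0.5]'; python3 -m handwheel '[0,0,-2,0,0.5, 0,0,-1,0,0.5, 0,0,0,0,0.5]'; python3 -m handwheel '[0,0,-1,0,0.5, 0,0,0,0,0.5]'
```

```text
time: 25.05
tool_pos: [0.5352, 0.1858, 0.0437]
tool_rot: [-3.14, 0.0, 1.526]
contact_force: [-0.1, 0.1, -2.3]
opening: 0.0599
grip_force: 40.0
time: 25.35
tool_pos: [0.5356, 0.1858, 0.0414]
tool_rot: [3.142, 0.0, 1.526]
contact_force: [0.1, -0.8, -2.9]
opening: 0.0599
grip_force: 40.0
time: 25.55
tool_pos: [0.5356, 0.1858, 0.0404]
tool_rot: [3.142, 0.0, 1.526]
contact_force: [1.0, 0.9, -3.1]
opening: 0.0598
grip_force: 40.0
```

```bash
python3 -m handwheel '[0,0,-1,0,0.5, 0,0,0,0,0.5]'; python3 -m handwheel '[0,0,-0.7,0,0.5, 0,0,0,0,0.5]';  python3 -m handwheel '[0,0,-0.5,0,0.5, 0,0,0,0,0.5]' 10
```

```text
time: 25.75
tool_pos: [0.5355, 0.1858, 0.0393]
tool_rot: [-3.141, 0.0, 1.526]
contact_force: [0.3, -0.1, -3.1]
opening: 0.0596
grip_force: 40.0
time: 25.95
tool_pos: [0.5356, 0.1858, 0.0386]
tool_rot: [-3.142, 0.0, 1.526]
contact_force: [-0.7, 0.3, -3.0]
opening: 0.0595
grip_force: 40.0
time: 26.15
tool_pos: [0.5357, 0.1859, 0.0385]
tool_rot: [3.141, -0.0, 1.526]
contact_force: [-0.3, -0.3, -0.4]
opening: 0.0602
grip_force: 10.0
```

```bash
python3 -m handwheel '[0,0,-0.5,0,0.5, 0,0,0,0,0.5, 0,0,0,0,1, 0,0,0,0,1, 0,0,0,0,1, 0,0,20,0,1, 0,0,45,0,1, 0,0,45,0,1]' 6; python3 -m handwheel '[0,-40,45,0,1, 0,-45,0,0,1, 0,-45,0,0,1, 0,-45,0,0,1, 0,-45,0,0,1, 0,-45,0,0,1, 0,-45,0,0,1, 0,0,0,0,1]'; python3 -m handwheel '[0,0,0,0,1]'
python3 - <<'E'
from h import *
im=[]
for n in("top","scene"):
    p,W=cloud(n); im.append(p); x,y,z=W[...,0],W[...,1],W[...,2]
    for X,Y in((.536,.185),(.6455,.1805)):
        m=(abs(x-X)<.045)&(abs(y-Y)<.08)&(z>.042)&(z<.075); A=np.c_[x[m],y[m],np.ones(m.sum())]
        print(n,m.sum(),rect(W[m]),np.linalg.lstsq(A,z[m],rcond=None)[0].round(3),np.median(z[m]))
cv2.imwrite("pics/end.png",cv2.resize(np.hstack(im),(800,300)))
E
```

```text
time: 26.95
tool_pos: [0.5351, 0.1857, 0.1482]
tool_rot: [-3.14, 0.001, 1.526]
contact_force: [1.4, 0.3, 0.9]
opening: 0.0917
grip_force: 0.0
time: 27.75
tool_pos: [0.5356, -0.1226, 0.185]
tool_rot: [3.141, 0.002, 1.52]
contact_force: [-0.0, 0.5, -0.2]
opening: 0.0914
grip_force: 0.0
time: 27.85
tool_pos: [0.5354, -0.1182, 0.1849]
tool_rot: [-3.141, -0.0, 1.523]
contact_force: [-0.2, -0.5, 0.7]
opening: 0.0918
grip_force: 0.0
top 1186 (array([538. , 185.8]), array([120.5,  60.1]), 87.7) [0.011 0.004 0.047] 0.053285719094332995
top 989 (array([648.2, 182.3]), array([121. ,  60.3]), 87.3) [0.001 0.001 0.05 ] 0.052533583878661694
scene 833 (array([535.1, 186.5]), array([122.7,  65.3]), 87.0) [-0.037  0.006  0.072] 0.05319590498219462
scene 824 (array([645.9, 182. ]), array([122.1,  63.3]), 88.4) [0.005 0.001 0.047] 0.051958419971358416
```

View pics/end.png

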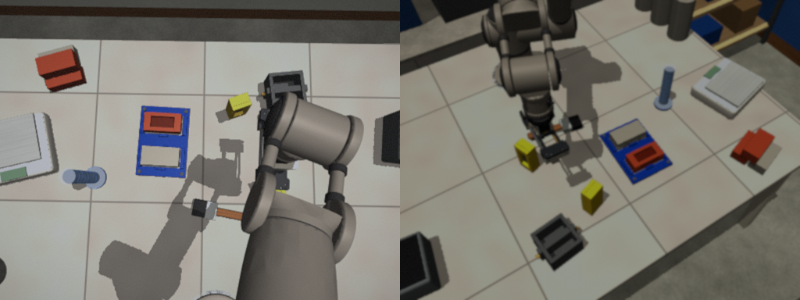

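Both bricks are in their pockets: red frog up (left crop 162,121) and grey plain face up (160,156). The grey reads about 1 mm high, so I do one averaged check before handing in.

```bash
python3 - <<'E'
from h import *
for n in("top","scene"):
    Z=[cloud(n)[1] for _ in range(6)]; W=np.nanmean(Z,0); x,y,z=W[...,0],W[...,1],W[...,2]
    c=(.538,.1858) if n=="top" else (.5355,.1865)
    for nm,X,Y in(("grey",*c),("red",c[0]+.1102,c[1]-.004)):
        r=[]
        for dx in(-.024,0,.024):
            for dy in(-.05,0,.05):
                m=(abs(x-X-dx)<.005)&(abs(y-Y-dy)<.009)&(z>.03); r.append(round(float(np.median(z[m]))*1000,1))
        print(n,nm,r)
    m=(abs(x-.45)<.04)&(abs(y-.2)<.05); print("bench near",np.median(z[m])*1000)
    m=(abs(x-.75)<.03)&(abs(y-.2)<.05); print("bench far",np.median(z[m])*1000)
    m=(abs(x-.591)<.005)&(abs(y-.183)<.06); print("plate mid",np.median(z[m])*1000)
E
```

```text
top grey [53.2, 53.3, 53.4, 53.4, 53.6, 53.7, 53.0, 53.6, 53.4]
top red [53.3, 53.5, 52.8, 53.5, 42.2, 53.5, 53.1, 53.5, 53.3]
bench near 1.5420655423146932
bench far 1.4952052307471986
plate mid 13.41698591403498
scene grey [53.0, 53.9, 53.4, 53.7, 53.7, 53.9, 47.2, 53.0, 53.5]
scene red [53.0, 53.4, 53.1, 53.8, 42.4, 53.4, 50.4, 53.1, 53.4]
bench near 1.7964579280088655
bench far 1.5108495558648534
plate mid 13.803329759254856
```

Both tops sit 40 mm above the plate and are level, so both bricks are fully home.

```bash
python3 -c "from cell import robot; print(robot.hand_in())"
```

```text
the job is handed in; nothing more can be done
None
```

The job is handed in at about 28.5 s: the red brick lies frog up in the far pocket and the grey brick frog down in the near one, both released, level and fully home, and I never touched the measuring cylinder, mould or brush (along the way, the grey brick first came down on the tray rim and had to be drawn back and re-laid).

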